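Put the drip coffee filter together on its glass

TASK

Set up the steel single-cup drip filter, ready for the coffee to be served: stand the glass upright in the well of the saucer first, then build the filter on it in this order: filter base on the glass with its foot in the mouth, brewing chamber inside the base's collar, press down inside the chamber, and the domed lid over the top. Lower each part fully home and level rather than dropping it, and leave the egg timer and the teaspoon where they lie.

Things in the scene. Friction and masses are not known exactly. Their poses are not given: they have to be found in the camera images.
- saucer: White china saucer, 104 mm across and 10 mm high, fixed to the worktop. Origin: centre of its underside, z up. Its flat well, 78 mm across, is 4 mm above the origin; the rim slopes up from the well's edge to 10 mm.
- glass: Clear straight-sided drinking glass, open at the top, 82 mm high; 66 mm outside from 20 mm height up to the rim, foot 58 mm across; wall 3 mm, so the mouth is 60 mm wide inside. 0.26 kg. Origin: centre of its underside, z up. Grasp it across the outside. The only glass on the worktop.
- filter_base: Flat steel disc with an upright ring (collar) and perforated middle, 90 g. Origin: centre of underside, z up. Foot 52 mm across, 0-5 mm high (enters the glass); disc 84 mm across, 5-8 mm (rests on the glass rim, origin then 77 mm above the glass's); collar 65 mm outside, 59 inside, 8-20 mm; floor inside it at 8 mm. Grasp across the collar's outside, fingertips just above the disc.
- chamber: Brewing chamber: open steel cup, 52 mm outside diameter (foot 50), 47 mm inside, 40 mm high, perforated floor 3 mm thick, 90 g. Origin: centre of underside, z up. Stands on the floor inside the base's collar, 8 mm above the base's origin. Grasp across the outside of its upper half, so that the fingertips clear the 12 mm high collar.
- press: Press: perforated steel disc 41 mm across, 4 mm thick, with an upright stem 10 mm in diameter at its centre, 50 mm high overall, 60 g. Origin: centre of underside, z up. Seated, it lies on the chamber's floor, 3 mm above the chamber's origin, and the stem stands 13 mm above the rim. Grasp the top 10 mm of the stem, so that the fingertips stay above the rim.
- lid: Domed steel lid with black knob, 60 g. Origin: centre of the skirt's lower edge, z up. Skirt 63 mm outside, 58 inside, 8 mm high; inside it a shoulder facing down at 6 mm rests on the chamber's rim (lid origin then 34 mm above the chamber's). Hollow dome 37 mm across up to 25 mm takes the press stem. Knob 13 mm in diameter, 28 to 39 mm high: grasp it there.
- egg_timer: Bystander: round wind-up egg timer, white with a green top, 59 mm across and 52 mm high. Origin: centre of its underside.
- teaspoon: Bystander: steel teaspoon, 130 mm long, 27 mm wide, 11 mm high, lying flat. Origin: its middle, at the underside; its own x axis runs along the spoon.

How it is judged (in metres and radians):
On the way, in this order (a step that is already met when the one before it is completed fails the run):
1. the glass stands in the well of the saucer (horizontal distance between glass and saucer below 0.012 m and z of glass in the frame of saucer between 0.002 and 0.006 m and angle between glass's own z axis and vertical below 0.06 rad), for 0.2 s.
2. the filter base sits on the glass, its foot in the mouth (horizontal distance between filter_base and glass below 0.007 m and z of filter_base in the frame of glass between 0.0745 and 0.0795 m and angle between filter_base's own z axis and vertical below 0.06 rad), for 0.2 s.
3. the brewing chamber stands inside the collar of the base (horizontal distance between chamber and filter_base below 0.006 m and z of chamber in the frame of filter_base between 0.0055 and 0.0105 m and angle between chamber's own z axis and vertical below 0.06 rad), for 0.2 s.
4. the press lies on the floor of the chamber (horizontal distance between press and chamber below 0.006 m and z of press in the frame of chamber between 0.0005 and 0.0055 m and angle between press's own z axis and vertical below 0.06 rad), for 0.2 s.
5. the lid covers the chamber (horizontal distance between lid and chamber below 0.006 m and z of lid in the frame of chamber between 0.031 and 0.037 m and angle between lid's own z axis and vertical below 0.06 rad), for 0.2 s.
At the end, for the whole second after the job is handed in: Glass in the saucer's well within 12 mm of centre; filter base on the glass within 7 mm of its axis; chamber on the base, press and lid on the chamber within 6 mm; each at its seated height to 2-3 mm, level to 0.06 rad, at rest and released; egg timer and teaspoon within 25 mm of their places (all of step 1 and all of step 2 and all of step 3 and all of step 4 and all of step 5 and linear speed of each of glass, filter_base, chamber, press, lid below 0.02 m/s and distance of each of egg_timer, teaspoon from where it was at the start of the episode below 0.025 m); the robot touches nothing.
It fails at once if the glass or a filter part is dropped into place (faster than 0.6 m/s within 15 mm of its seat) ((horizontal distance between glass and saucer below 0.02 m and z of glass in the frame of saucer between -0.006 and 0.019 m and linear speed of glass above 0.6 m/s) or (horizontal distance between filter_base and glass below 0.02 m and z of filter_base in the frame of glass between 0.067 and 0.092 m and linear speed of filter_base above 0.6 m/s) or (horizontal distance between chamber and filter_base below 0.02 m and z of chamber in the frame of filter_base between -0.002 and 0.023 m and linear speed of chamber above 0.6 m/s) or (horizontal distance between press and chamber below 0.02 m and z of press in the frame of chamber between -0.007 and 0.018 m and linear speed of press above 0.6 m/s) or (horizontal distance between lid and chamber below 0.02 m and z of lid in the frame of chamber between 0.024 and 0.049 m and linear speed of lid above 0.6 m/s)).
It fails at once if the glass is tipped over (angle between glass's own z axis and vertical above 0.6 rad).
It fails at once if the egg timer or the teaspoon is moved more than 25 mm (distance of any of egg_timer, teaspoon from where it was at the start of the episode above 0.025 m).
It also fails if it takes over 120 s, if anything falls off the work surface, if the arm or the gripper's body presses on something with over 40 N, if the wrist force passes 120 N, or if a joint passes its speed limit or range.

ROBOT

A 6-joint arm with a two-finger parallel gripper is mounted at the origin on a cart in front of the work surface, level with it; the furniture and walls round the work are solid. World frame = base frame: x ahead of the robot, y to its left, z up, the work surface at z = 0. Lengths are in mm, angles in rad, forces in N, time in s.
With the tool pointing down it reaches from about 350 to 875 mm from the base axis. Payload 15.5 kg.
Tool frame: the origin (TCP) lies midway between the tips of the shut fingers; the grasp point (between the pads) lies 19 mm behind it; z points along the fingers, y is the line along which they close (so a half turn about z gives the same grasp; the last joint's range is limited). The gripper opens to 85 mm and grips with 20 to 120 N. Pads are 22 mm wide; open, the fingers measure 114 mm over their backs; the gripper's body (76 mm by 85 mm) begins 54 mm behind the grasp point. The pads swing forward as they close: fully open they stand 13 mm farther back than shut.
Start: joints at [-1.371, 0.494, 1.345, -0, 1.302, -0.096], TCP at [182.192, -597.857, 231.277] pointing down, gripper open.
Joint ranges: [-2.91, 2.91], [-0.82, 2.16], [0.22, 2.67], [-1.22, 4.37], [0.12, 2.79], [-3.08, 3.08]. Speed limits (rad/s): [1.89, 1.89, 2.57, 3.01, 3.01, 3.01].

INTERFACE

Orientations are given as a unit quaternion [x, y, z, w].
In Python, from cell import bot gives the robot as it stands.
- The arm moves only by the tool arm_command, never from a script. Its argument "rows" is a list of rows, each a list of 6 numbers: the shift along the tool's x, y, z in cm, then the turn, a rotation vector about the tool's x, y, z in rad. In form: [[x, y, z, rx, ry, rz], ...]. A call has 1 to 12 rows; each row is the pose to reach, as a shift and turn from the pose commanded when the call began, along the tool's axes at that moment; what a row does not reach only later rows make up. A row lasts 1/10 s, in which the tool goes at most 50 mm and 8.59 degrees, less where a joint would pass 70% of its speed; a pose out of reach is approached as far as the arm can. A call with a gripper value outside its range is refused whole. "fingers" is the opening in per cent of the stroke, from 0 (shut) to 100 (fully open), set as the call begins (left out, the last holds). The fingers move at their own pace and stop on an object; "newtons" is the grip in N (left out, the last holds). Time passes only in rows, so rows that repeat a pose let the fingers close. It gives the time, the measured TCP pose, the force, the opening and the grip force at its end, in the units of the state.
- bot.state(): the state, without advancing time (a new reading comes with each control period).
- bot.get_image(name): name is "scene" or "top" or "wrist"; returns (picture, depth): 480x640x3 uint8, red, green, blue; 480x640 float32, mm along the optical axis (not along the pixel's ray), 0 where there is no reading.
- bot.get_calibration(name): a dict with "mtx" (3x3 intrinsics, pixels), "view" (4x4, takes a point from world to camera coordinates); the wrist camera has in their place "T_tool_cam" (4x4, takes a point from camera to tool coordinates, whose origin is the TCP and whose axes are the flange's). Camera axes: x right, y down, z forward; pixel columns grow to the right and rows downward; lengths in mm; the calibration is good to about 2 mm. A picture is of the moment at which its call begins: read the wrist's pose just before it. get_calibration takes no time and is no camera call.
- bot.job_done(): hands the job in; it is judged then, once.
Trained networks look in the newest picture that a camera, given by its name, has taken for a name from the list of things; names that differ only in an ending like _2 or _b are one class to them, and where a whole thing is asked for, a point or a joint stands for the part that bears it (a point fixed in the world has none). Each returns a list of dicts, best first, with "conf" (0 to 1); they miss things now and then, are a little off and sometimes report something else, mostly with a low value. They report only what shows in the picture. A call takes as long as a camera call.
- bot.regions_of(label, camera): "region" (480x640 bool, what is visible of it) and "uv" ([column, row] in pixels, amid what is visible of it).
The state is a dict: "clock": time; "qpos": joint angles; "joint_vel": joint speeds; "tau": joint torques, N m; "eef_pos": TCP position; "eef_rot": TCP orientation; "force": force on the tool from outside, world axes, zero at the start; "ft_torque": the same for the moment, N m; "width": finger opening in mm; "gripper_force": force on a finger pad.
Only numpy, scipy, OpenCV 4.12 (cv2) and the standard library are available. Lean on these libraries where they do the work, as an engineer would, in place of code of your own. Each camera call takes 0.05 s, during which the arm holds its last target. There are 200 camera calls.

## Working session

There is one attempt and no reset: what is moved stays moved. The work goes in short steps, Python scripts to look and compute and a tool call to move; the robot and the scene stay as the last step left them, time stands still between calls to the robot, and variables do not carry over. Pictures are saved under pics/ and viewed, at most 14 in all, crops included, and the job is handed in when it is done.

Besides the shell and the picture viewer there is one more tool, called after "Call:" by a JSON object that holds its "fn" and its "kwargs". arm_command: Moves the arm, as the interface text tells. Its arguments: {"type":"object","properties":{"rows":{"type":"array","items":{"type":"array","items":{"type":"number"}}},"fingers":{"type":"number"},"newtons":{"type":"number"}},"required":["rows"]}

```bash
mkdir -p pics; cat > h.py <<'E'
import numpy as np, cv2
from scipy.spatial.transform import Rotation as R
from cell import bot
def view(cam):
    c=bot.get_calibration(cam)
    if 'view' in c: return np.array(c['mtx']),np.linalg.inv(np.array(c['view']))
    s=bot.state();T=np.eye(4);T[:3,:3]=R.from_quat(s['eef_rot']).as_matrix();T[:3,3]=s['eef_pos']
    return np.array(c['mtx']),T@np.array(c['T_tool_cam'])
def cloud(d,K,T,mask):
    v,u=np.nonzero(mask&(d>0));z=d[v,u]
    p=np.c_[(u-K[0,2])/K[0,0]*z,(v-K[1,2])/K[1,1]*z,z]
    return p@T[:3,:3].T+T[:3,3]
def ray(uv,K,T,h):
    r=T[:3,:3]@np.array([(uv[0]-K[0,2])/K[0,0],(uv[1]-K[1,2])/K[1,1],1]);o=T[:3,3]
    return o+r*(h-o[2])/r[2]
E
cat > a.py <<'E'
from h import *
s=bot.state();print(s['eef_pos'],s['eef_rot'],s['width'],s['clock'])
ims=[]
for cam in ['scene','top']:
    K,T=view(cam);im,d=bot.get_image(cam);ims.append(im);print(cam,T[:3,3].round(),T[:3,2].round(2))
    cv2.imwrite(f'pics/{cam}0.png',im[...,::-1])
    for n in ['saucer','glass','filter_base','chamber','press','lid','egg_timer','teaspoon']:
        for r in bot.regions_of(n,cam)[:2]:
            p=cloud(d,K,T,r['region'])
            if len(p)==0: print(n,r['conf'],r['uv'],'nodepth');continue
            print(n,round(r['conf'],2),np.round(r['uv']),r['region'].sum(),'lo',np.percentile(p,2,0).round(),'hi',np.percentile(p,98,0).round())
E
python3 a.py
```

```text
[ 182.09055576 -597.48583354  230.68144022] [ 9.89080753e-01  1.47373196e-01 -5.34321521e-05 -6.34073800e-04] 85.21152842243416 0.0
scene [ 21. 524. 506.] [ 0.61 -0.6  -0.52]
saucer 0.61 [417. 261.] 1138 lo [ 396. -199.    2.] hi [ 483. -105.   11.]
saucer 0.45 [312. 305.] 2682 lo [404.  93.   5.] hi [467. 155.  83.]
glass 0.81 [314. 306.] 2727 lo [404.  92.   3.] hi [467. 155.  83.]
filter_base 0.91 [387. 230.] 749 lo [ 510. -228.    6.] hi [ 581. -158.   21.]
filter_base 0.66 [367. 281.] 998 lo [415. -27.   3.] hi [465.  23.  41.]
chamber 0.75 [366. 285.] 1000 lo [415. -27.   2.] hi [465.  23.  41.]
lid 0.69 [284. 283.] 556 lo [474.  66.   0.] hi [574. 124.  66.]
teaspoon 0.57 [320. 225.] 110 lo [ 644. -185.    1.] hi [668. -82.   9.]
top [425.  13. 896.] [ 0.12  0.03 -0.99]
saucer 0.57 [421. 294.] 2354 lo [ 391. -199.   -0.] hi [ 483. -107.   11.]
glass 0.84 [272. 290.] 1209 lo [408.  91.   4.] hi [467. 153.  84.]
filter_base 0.62 [440. 236.] 1443 lo [ 513. -234.    3.] hi [ 586. -161.   21.]
filter_base 0.58 [400. 181.] 458 lo [ 642. -196.   -2.] hi [666. -73.  11.]
chamber 0.97 [342. 286.] 629 lo [418. -26.  -1.] hi [464.  20.  42.]
lid 0.61 [298. 235.] 835 lo [518.  51.   4.] hi [575. 107.  38.]
egg_timer 0.62 [209. 264.] 820 lo [459. 221.   9.] hi [511. 270.  52.]
teaspoon 0.96 [397. 180.] 383 lo [ 642. -198.   -2.] hi [666. -75.  10.]
teaspoon 0.23 [298. 235.] 804 lo [517.  51.   4.] hi [573. 107.  38.]
```

View pics/scene0.png

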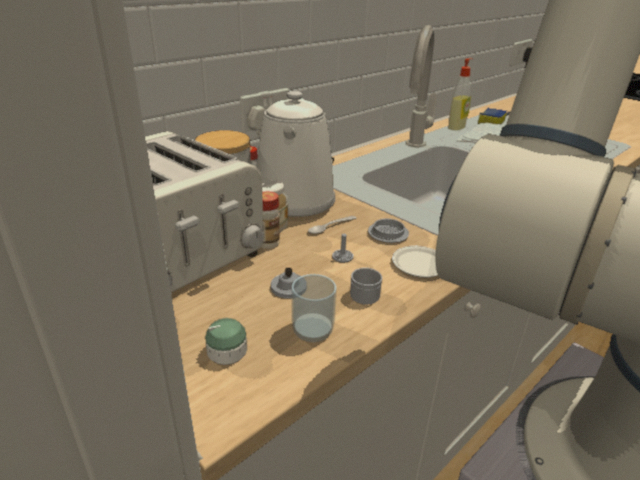

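View pics/top0.png

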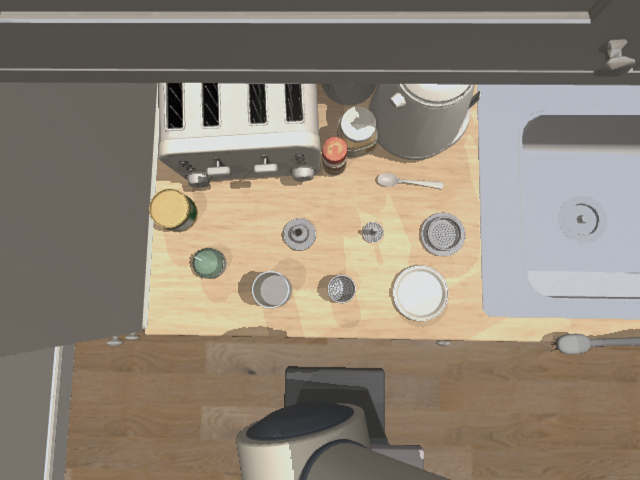

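The scene view shows the timer at (226,340), glass (314,306), chamber (366,285), lid (287,282), press (343,250), base (388,231), saucer (417,262) and spoon (330,225). The top view agrees. I'm heading for the glass, with the tool yaw squared to the world.

Call:
{"fn": "arm_command", "kwargs": {"rows": [[15,-13,-3,0,0,0.15],[31,-27,-6,0,0,0.296],[31,-27,-6,0,0,0.296],[31,-27,-6,0,0,0.296],[31,-27,-6,0,0,0.296],[31,-27,-6,0,0,0.296],[31,-27,-6,0,0,0.296],[31,-27,-6,0,0,0.296],[31,-27,-6,0,0,0.296],[31,-27,-6,0,0,0.296],[31,-27,-6,0,0,0.296]], "fingers": 100, "newtons": 30}}

```text
clock: 2.0
eef_pos: [400.0, -249.4, 291.3]
eef_rot: [1.0, 0.0, 0.0, 0.0]
force: [0.2, 0.1, -0.0]
width: 85.4
gripper_force: 0.0
```

```bash
cat > b.py <<'E'
from h import *
s=bot.state();print(s['eef_pos'].round(1) if hasattr(s['eef_pos'],'round') else s['eef_pos'],s['eef_rot'],s['clock'])
H=dict(saucer=10,glass=82,filter_base=20,chamber=40,press=4,lid=8)
for cam in ['top','wrist']:
    K,T=view(cam);im,d=bot.get_image(cam);cv2.imwrite(f'pics/{cam}1.png',im[...,::-1])
    print(cam,T[:3,3].round())
    for n in H:
        for r in bot.regions_of(n,cam)[:2]:
            p=cloud(d,K,T,r['region'])
            p=p[abs(p[:,2]-H[n])<3]
            if len(p)<20: print(n,r['conf'],r['uv'],len(p));continue
            c,rad=cv2.minEnclosingCircle(p[:,:2].astype(np.float32))
            q=np.percentile(p,[2,98],0).mean(0)
            print(n,round(r['conf'],2),np.round(r['uv']),np.round(c,1),round(rad,1),q.round(1))
E
python3 b.py
```

```text
[ 400.  -249.4  291.3] [9.99999928e-01 3.27742707e-04 1.20168471e-05 1.89848778e-04] 2.0
top [425.  13. 896.]
saucer 0.72 [420. 295.] [ 436.3 -152.4] 52.5 [ 436.9 -152.8    9.5]
glass 0.94 [270. 288.] [437.2 122.8] 32.9 [437.5 122.8  81.9]
filter_base 0.69 [440. 236.] [ 549.5 -196.9] 32.7 [ 549.4 -196.9   19.8]
chamber 0.8 [340. 289.] [441.1  -1.7] 25.6 [441.3  -2.   39.9]
press 0.89 [375. 231.] [551.7 -62.8] 20.5 [552.3 -62.5   3.9]
press 0.3 [297. 234.] [546.3  81. ] 32.5 [544.5  81.    4.7]
wrist [ 470. -249.  434.]
saucer 0.62 [225. 153.] [ 435.7 -153.5] 52.6 [ 435.7 -153.6    9.5]
glass 0.15 [123.5, 32.7] 0
filter_base 0.9 [267.  38.] [ 548.5 -198.4] 32.6 [ 545.7 -198.4   20.1]
chamber 0.58 [ 65. 150.] [440.6  -4.2] 26.4 [440.8  -4.4  39.8]
press 0.66 [124.  34.] [550.8 -64. ] 20.9 [550.9 -64.6   4.3]
lid 0.92 [ 5. 45.] [540.9  57.5] 23.1 [540.5  52.9   7.8]
```

Call:
{"fn": "arm_command", "kwargs": {"rows": [[3.7,-37.2,14,0,0,0],[3.7,-37.2,14,0,0,0],[3.7,-37.2,14,0,0,0],[3.7,-37.2,14,0,0,0],[3.7,-37.2,14,0,0,0],[3.7,-37.2,14,0,0,0],[3.7,-37.2,14,0,0,0],[3.7,-37.2,14,0,0,0],[3.7,-37.2,14,0,0,0],[3.7,-37.2,14,0,0,0],[3.7,-37.2,14,0,0,0],[3.7,-37.2,14,0,0,0]]}}

```text
clock: 3.9
eef_pos: [437.4, 121.7, 151.7]
eef_rot: [1.0, -0.001, 0.0, -0.0]
force: [0.6, -0.5, 0.2]
width: 85.6
gripper_force: 0.0
```

```bash
cat > c.py <<'E'
import sys
from h import *
n,h=sys.argv[1],float(sys.argv[2]);s=bot.state()
print(np.round(s['eef_pos'],1),s['width'])
K,T=view('wrist');im,d=bot.get_image('wrist')
if len(sys.argv)>3: cv2.imwrite('pics/'+sys.argv[3],im[...,::-1])
for r in bot.regions_of(n,'wrist')[:2]:
    p=cloud(d,K,T,r['region']);p=p[abs(p[:,2]-h)<3]
    if len(p)<20: print(r['conf'],r['uv'],len(p));continue
    c,rad=cv2.minEnclosingCircle(p[:,:2].astype(np.float32));print(round(r['conf'],2),np.round(r['uv']),np.round(c,1),round(rad,1),np.percentile(p,[2,98],0).mean(0).round(1))
E
python3 c.py glass 82 w2.png
```

```text
[437.4 121.7 151.7] 85.59204098279488
0.82 [318. 243.] [436.7 121.7] 33.0 [437.3 121.9  81.8]
```

View pics/w2.png

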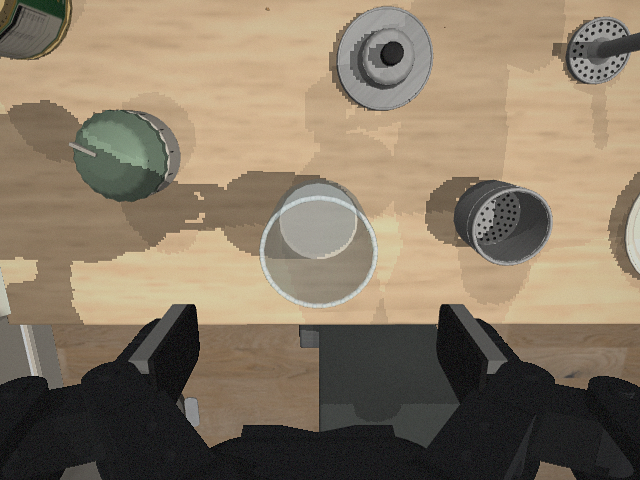

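The glass rim is at (318,250), centred between the open fingers at columns 165 and 470. I'm descending and gripping.

Call:
{"fn": "arm_command", "kwargs": {"rows": [[0,0,5,0,0,0],[0,0,9,0,0,0],[0,0,11.7,0,0,0],[0,0,11.7,0,0,0],[0,0,11.7,0,0,0]]}}

```text
clock: 4.5
eef_pos: [437.2, 122.4, 34.8]
eef_rot: [1.0, -0.001, -0.0, 0.0]
force: [-0.2, -0.1, -0.2]
width: 85.3
gripper_force: 0.0
```

Call:
{"fn": "arm_command", "kwargs": {"rows": [[0,0,0,0,0,0],[0,0,0,0,0,0],[0,0,0,0,0,0],[0,0,0,0,0,0],[0,0,0,0,0,0],[0,0,0,0,0,0],[0,0,0,0,0,0]], "fingers": 50, "newtons": 40}}

```text
clock: 5.2
eef_pos: [438.1, 122.8, 36.1]
eef_rot: [1.0, -0.0, 0.002, -0.0]
force: [-1.6, -2.1, 13.5]
width: 66.4
gripper_force: 40.7
```

Call:
{"fn": "arm_command", "kwargs": {"rows": [[0,0,-3,0,0,0],[0,0,-7,0,0,0],[0,5,-8,0,0,0],[0,10,-8,0,0,0],[0,15,-8,0,0,0],[0,20,-8,0,0,0],[-0.1,25,-8,0,0,0],[-0.1,27.5,-7,0,0,0],[-0.1,27.5,-4,0,0,0],[-0.1,27.5,-3,0,0,0],[-0.1,27.5,-3,0,0,0]]}}

```text
clock: 6.3
eef_pos: [435.3, -151.6, 64.1]
eef_rot: [1.0, -0.0, -0.001, -0.0]
force: [0.1, -0.3, -2.0]
width: 66.3
gripper_force: 46.8
```

```bash
python3 c.py saucer 9.5; python3 - <<'E'
from h import *
K,T=view('top');im,d=bot.get_image('top');cv2.imwrite('pics/t3.png',cv2.resize(im[200:380,320:520,::-1],None,fx=3,fy=3))
E
```

```text
[ 435.3 -151.6   64.1] 66.30634166977484
0.63 [330. 211.] [ 435.6 -153.6] 52.5 [ 453.2 -153.7    9.1]
```

View pics/t3.png

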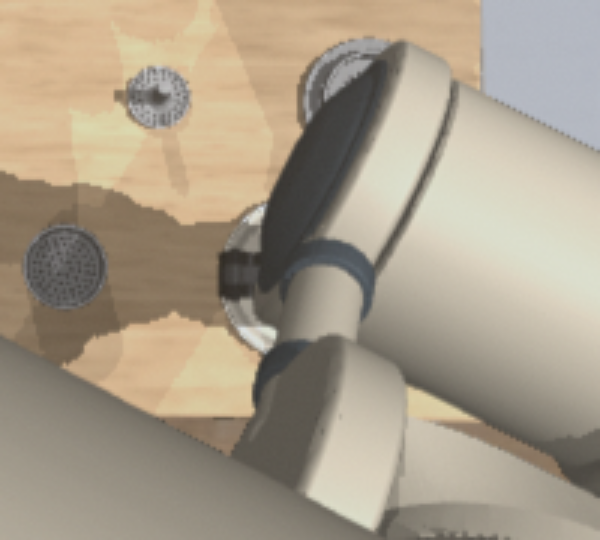

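The arm hides the saucer from the top camera; only the part left of about column 260 shows. The wrist camera still puts it at (435.6, -153.6), so I'm lowering the glass gently.

Call:
{"fn": "arm_command", "kwargs": {"rows": [[0,0.15,0.8,0,0,0],[0,0.15,1.6,0,0,0],[0,0.15,2.1,0,0,0],[0,0.15,2.3,0,0,0],[0,0.15,2.45,0,0,0],[0,0.15,2.45,0,0,0]]}}

```text
clock: 7.05
eef_pos: [435.7, -153.6, 40.2]
eef_rot: [1.0, -0.0, -0.0, -0.0]
force: [-3.9, 1.9, 13.5]
width: 66.4
gripper_force: 47.8
```

Call:
{"fn": "arm_command", "kwargs": {"rows": [[0,0,0,0,0,0],[0,0,0,0,0,0],[0,0,0,0,0,0],[0,0,0,0,0,0],[0,0,-3,0,0,0],[0,0,-8,0,0,0],[0,0,-12,0,0,0],[0,0,-12,0,0,0],[0,0,-12,0,0,0]], "fingers": 100}}

```text
clock: 7.95
eef_pos: [436.4, -153.9, 160.5]
eef_rot: [1.0, -0.0, 0.001, 0.0]
force: [0.6, -0.2, -1.5]
width: 85.2
gripper_force: 0.0
```

```bash
python3 c.py glass 86;  python3 c.py filter_base 20
```

```text
[ 436.4 -153.9  160.5] 85.16329784878197
0.89 [318. 245.] [ 434.2 -153.2] 33.0 [ 434.7 -153.    85.8]
[ 435.5 -153.5  159. ] 85.06586809233238
0.71 [388.  56.] [ 548.5 -198.3] 32.5 [ 546.9 -198.1   19.9]
```

Call:
{"fn": "arm_command", "kwargs": {"rows": [[4,1.5,0,0,0,0],[8,3,2,0,0,0],[11.3,4.4,6,0,0,0],[11.3,4.4,10,0,0,0],[11.3,4.4,10,0,0,0],[11.3,4.4,10,0,0,0]]}}

```text
clock: 8.75
eef_pos: [547.8, -197.2, 59.3]
eef_rot: [1.0, -0.0, -0.002, -0.001]
force: [0.6, -0.1, 0.6]
width: 85.6
gripper_force: 0.0
```

```bash
python3 c.py filter_base 20 w4.png
```

```text
[ 547.8 -197.2   59.3] 85.64998610446744
0.96 [323. 258.] [ 548.6 -198.4] 32.6 [ 549.1 -198.4   19.8]
```

View pics/w4.png

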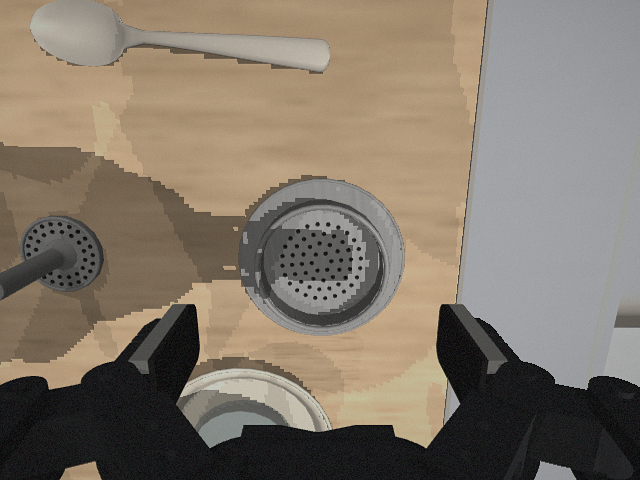

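The base collar is at (320,258), midway between the fingers. I'm descending to it.

Call:
{"fn": "arm_command", "kwargs": {"rows": [[0.05,0.1,3,0,0,0],[0.05,0.1,4.5,0,0,0],[0.05,0.1,5.4,0,0,0],[0.05,0.1,5.4,0,0,0],[0.05,0.1,5.4,0,0,0]]}}

```text
clock: 9.35
eef_pos: [550.0, -199.0, 7.1]
eef_rot: [1.0, -0.0, 0.001, 0.0]
force: [-0.3, -1.6, 0.3]
width: 85.5
gripper_force: 0.0
```

Call:
{"fn": "arm_command", "kwargs": {"rows": [[0,0,0,0,0,0],[0,0,0,0,0,0],[0,0,0,0,0,0],[0,0,0,0,0,0],[0,0,0,0,0,0],[0,0,0,0,0,0],[0,0,0,0,0,0]], "fingers": 50}}

```text
clock: 10.05
eef_pos: [550.1, -198.9, 7.3]
eef_rot: [1.0, 0.0, 0.001, 0.0]
force: [-2.0, 2.0, 17.4]
width: 62.7
gripper_force: 39.2
```

```bash
python3 c.py filter_base 20 w5.png
```

```text
[ 550.1 -198.9    7.3] 62.687480959917416
0.63 [320. 299.] [ 548.7 -198.7] 32.9 [ 549.3 -198.4   19.6]
```

View pics/w5.png

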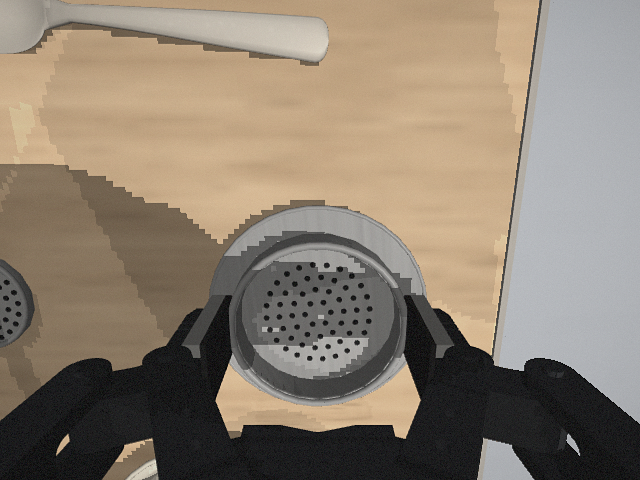

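The collar is centred at (320,300) between the pads, but it is held only by the tips and the opening reads 62.7. I'm regripping about 3 mm lower.

Call:
{"fn": "arm_command", "kwargs": {"rows": [[0,0,0,0,0,0],[0,0,0,0,0,0],[-0.05,0,0.2,0,0,0],[-0.05,0,0.35,0,0,0],[-0.05,0,0.35,0,0,0],[-0.05,0,0.35,0,0,0]], "fingers": 90}}

```text
clock: 10.75
eef_pos: [549.0, -198.7, 2.1]
eef_rot: [1.0, -0.0, -0.0, -0.0]
force: [-0.1, 0.1, -0.5]
width: 76.7
gripper_force: 0.0
```

Call:
{"fn": "arm_command", "kwargs": {"rows": [[0,0,0,0,0,0],[0,0,0,0,0,0],[0,0,0,0,0,0],[0,0,0,0,0,0],[0,0,0,0,0,0],[0,0,0,0,0,0]], "fingers": 50}}

```text
clock: 11.35
eef_pos: [549.1, -198.8, 2.8]
eef_rot: [1.0, -0.0, 0.0, 0.0]
force: [-2.8, 0.1, 9.5]
width: 62.8
gripper_force: 41.7
```

Call:
{"fn": "arm_command", "kwargs": {"rows": [[0,0,-1.5,0,0,0],[0,0,-5,0,0,0],[0,0,-9,0,0,0],[0,0,-12,0,0,0],[-4,-1.6,-12,0,0,0],[-8,-3.2,-12,0,0,0],[-11.4,-4.56,-12,0,0,0],[-11.4,-4.56,-12,0,0,0],[-11.4,-4.56,-12,0,0,0]]}}

```text
clock: 12.25
eef_pos: [435.0, -153.1, 123.2]
eef_rot: [1.0, -0.0, 0.001, 0.0]
force: [0.0, -0.7, -1.1]
width: 62.7
gripper_force: 44.7
```

```bash
cat > d.py <<'E'
import sys
from h import *
# base/part held: scene view points + plane fit; wrist view rim centre and tilt
n,h0=sys.argv[1],float(sys.argv[2])
s=bot.state();print(np.round(s['eef_pos'],1),s['width'],np.round(s['force'],1))
for cam in ['wrist','scene']:
    K,T=view(cam);im,d=bot.get_image(cam)
    if len(sys.argv)>3: cv2.imwrite(f'pics/{cam}_{sys.argv[3]}.png',im[...,::-1])
    for r in bot.regions_of(n,cam)[:1]:
        p=cloud(d,K,T,r['region']);print(cam,round(r['conf'],2),np.round(r['uv']),np.percentile(p,[2,98],0).round(1).tolist())
        if cam=='wrist':
            q=p[abs(p[:,2]-h0)<4]
            if len(q)>20:
                c,rad=cv2.minEnclosingCircle(q[:,:2].astype(np.float32))
                A=np.c_[q[:,:2]-q[:,:2].mean(0),np.ones(len(q))];k=np.linalg.lstsq(A,q[:,2],rcond=None)[0]
                print('rim',np.round(c,1),round(rad,1),'slopes,z',k.round(3),len(q))
E
python3 d.py filter_base 140 6
```

```text
[ 435.  -153.1  123.2] 62.723050719212466 [ 0.  -0.7 -1.1]
wrist 0.73 [323. 306.] [[405.1, -186.3, 127.1], [473.3, -119.4, 141.8]]
rim [ 440.2 -152.6] 38.3 slopes,z [ 1.50000e-02 -0.00000e+00  1.40162e+02] 6445
scene 0.67 [432. 206.] [[397.4, -183.1, 125.9], [470.4, -111.5, 140.9]]
```

View pics/wrist_6.png

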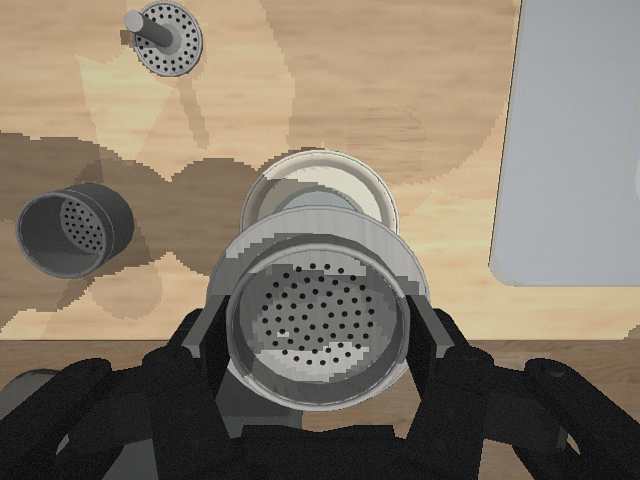

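The base is held level at (320,325), with the glass and saucer behind it at (320,190). I'm lowering it.

Call:
{"fn": "arm_command", "kwargs": {"rows": [[0,0,1.5,0,0,0],[0,0,2.7,0,0,0],[0,0,3.2,0,0,0],[0,0,3.5,0,0,0],[0,0,3.75,0,0,0],[0,0,3.9,0,0,0],[0,0,4.0,0,0,0],[0,0,4.0,0,0,0]]}}

```text
clock: 13.25
eef_pos: [435.5, -153.3, 83.6]
eef_rot: [1.0, -0.0, 0.001, 0.0]
force: [-4.5, 3.3, 30.8]
width: 62.4
gripper_force: 47.5
```

Call:
{"fn": "arm_command", "kwargs": {"rows": [[0,0,-0.03,0,0,0],[0,0,-0.03,0,0,0],[0,0,-0.03,0,0,0],[0,0,-0.03,0,0,0],[0,0,-0.03,0,0,0],[0,0,-2,0,0,0],[0,0,-5,0,0,0],[0,0,-8,0,0,0],[0,0,-8,0,0,0],[0,0,-8,0,0,0]], "fingers": 100}}

```text
clock: 14.25
eef_pos: [435.2, -153.2, 162.6]
eef_rot: [1.0, -0.0, 0.001, 0.0]
force: [-1.4, -0.3, 0.1]
width: 85.4
gripper_force: 0.0
```

```bash
python3 d.py filter_base 101 7
```

```text
[ 435.2 -153.2  162.6] 85.38081847503084 [-1.4 -0.3  0.1]
wrist 0.69 [320. 248.] [[398.5, -190.8, 87.6], [473.5, -114.9, 102.5]]
rim [ 435.1 -152.8] 32.6 slopes,z [1.20000e-02 1.00000e-03 1.01134e+02] 2523
scene 0.72 [425. 224.] [[397.7, -182.5, 87.2], [470.9, -114.5, 102.3]]
```

View pics/wrist_7.png

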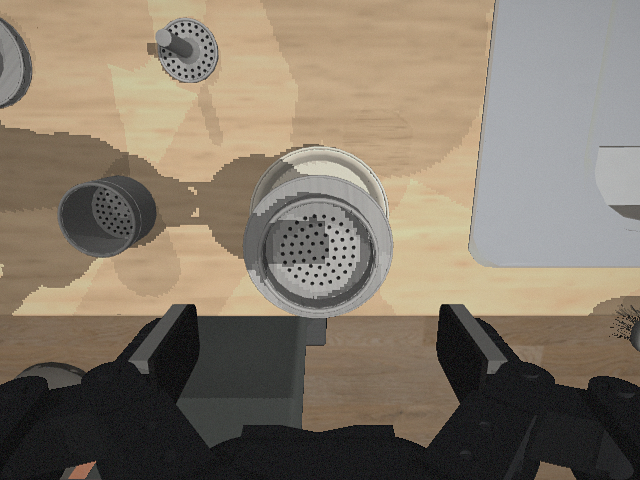

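The base is seated at (318,248): rim at 101 mm, level, centre (435,-153). Next is the chamber.

Call:
{"fn": "arm_command", "kwargs": {"rows": [[0.2,-5,0,0,0,0],[0.4,-10,0,0,0,0],[0.6,-15,3,0,0,0],[0.6,-15,6,0,0,0],[0.6,-15,6,0,0,0],[0.6,-15,6,0,0,0]]}}

```text
clock: 15.05
eef_pos: [440.6, -3.4, 102.1]
eef_rot: [1.0, 0.0, -0.001, -0.0]
force: [0.0, -0.5, -0.1]
width: 85.2
gripper_force: 0.0
```

```bash
python3 d.py chamber 39
```

```text
[440.6  -3.4 102.1] 85.21421215768837 [ 0.  -0.5 -0.1]
wrist 0.73 [316. 250.] [[416.8, -27.3, 1.7], [465.9, 19.5, 41.6]]
rim [440.5  -3.7] 26.2 slopes,z [2.1000e-02 1.0000e-03 3.9911e+01] 1890
scene 0.66 [367. 283.] [[415.0, -27.2, 1.6], [464.8, 23.2, 41.3]]
```

Call:
{"fn": "arm_command", "kwargs": {"rows": [[0,0,4,0,0,0],[0,0,7,0,0,0],[0,0,8.5,0,0,0],[0,0,8.5,0,0,0],[0,0,8.5,0,0,0]]}}

```text
clock: 15.75
eef_pos: [441.5, -3.6, 18.0]
eef_rot: [1.0, -0.0, 0.0, 0.0]
force: [0.5, 0.3, 0.3]
width: 85.4
gripper_force: 0.0
```

Call:
{"fn": "arm_command", "kwargs": {"rows": [[0,0,0,0,0,0],[0,0,0,0,0,0],[0,0,0,0,0,0],[0,0,0,0,0,0],[0,0,0,0,0,0],[0,0,0,0,0,0],[0,0,0,0,0,0],[0,0,0,0,0,0]], "fingers": 35}}

```text
clock: 16.55
eef_pos: [441.7, -3.2, 18.5]
eef_rot: [1.0, -0.0, 0.001, 0.0]
force: [-3.3, -0.2, 22.2]
width: 51.5
gripper_force: 37.5
```

Call:
{"fn": "arm_command", "kwargs": {"rows": [[0,0,-1.5,0,0,0],[0,0,-5,0,0,0],[0,0,-10,0,0,0],[-0.1,0,-12,0,0,0],[-0.2,5,-12,0,0,0],[-0.4,10,-12,0,0,0],[-0.55,14.9,-12,0,0,0],[-0.55,14.9,-12,0,0,0],[-0.55,14.9,-12,0,0,0]]}}

```text
clock: 17.45
eef_pos: [435.3, -153.1, 137.6]
eef_rot: [1.0, -0.001, 0.0, 0.0]
force: [-0.0, 1.0, -1.4]
width: 51.3
gripper_force: 42.3
```

```bash
python3 d.py chamber 160 8;python3 d.py filter_base 101
```

```text
[ 435.3 -153.1  137.6] 51.25980982179828 [-0.   1.  -1.4]
wrist 0.87 [315. 325.] [[410.4, -175.8, 120.9], [459.6, -129.3, 160.3]]
rim [ 433.9 -152.5] 26.6 slopes,z [ 1.40000e-02 -1.00000e-03  1.59038e+02] 4437
scene 0.75 [434. 202.] [[408.4, -175.1, 119.3], [450.4, -123.4, 159.8]]
[ 435.5 -151.   137.4] 50.958468055251 [ 0.4  0.5 -0.5]
scene 0.84 [426. 224.] [[396.8, -183.3, 85.8], [473.4, -112.3, 102.2]]
```

View pics/wrist_8.png

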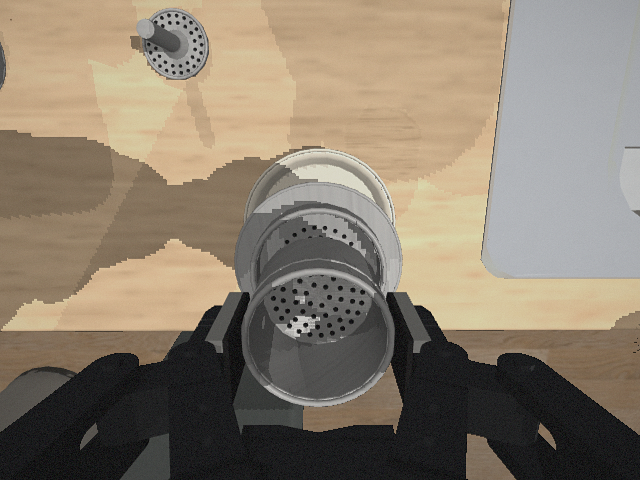

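The chamber is held level at (318,335), with the base below at (318,235). It needs about 1 mm in x, then I lower it.

Call:
{"fn": "arm_command", "kwargs": {"rows": [[0.1,0,0.8,0,0,0],[0.1,0,1.5,0,0,0],[0.1,0,2,0,0,0],[0.1,0,2.4,0,0,0],[0.1,0,2.7,0,0,0],[0.1,0,2.9,0,0,0],[0.1,0,3.0,0,0,0],[0.1,0,3.0,0,0,0]]}}

```text
clock: 18.65
eef_pos: [436.6, -152.2, 107.6]
eef_rot: [1.0, -0.0, 0.0, 0.0]
force: [-2.2, 1.2, 6.5]
width: 51.5
gripper_force: 42.9
```

Call:
{"fn": "arm_command", "kwargs": {"rows": [[0,0,0,0,0,0],[0,0,0,0,0,0],[0,0,0,0,0,0],[0,0,0,0,0,0],[0,0,0,0,0,0],[0,0,-2,0,0,0],[0,0,-5,0,0,0],[0,0,-8,0,0,0],[0,0,-8,0,0,0],[0,0,-8,0,0,0]], "fingers": 100}}

```text
clock: 19.65
eef_pos: [436.7, -152.2, 187.5]
eef_rot: [1.0, -0.0, 0.001, 0.0]
force: [0.5, -0.1, 0.1]
width: 85.6
gripper_force: 0.0
```

```bash
python3 d.py chamber 129;python3 d.py filter_base 101; python3 d.py press 4
```

```text
[ 436.7 -152.2  187.5] 85.6184288613081 [ 0.5 -0.1  0.1]
wrist 0.62 [314. 255.] [[411.7, -175.2, 90.6], [460.8, -128.3, 130.6]]
rim [ 435.3 -151.5] 26.5 slopes,z [1.60000e-02 0.00000e+00 1.29099e+02] 1874
scene 0.96 [429. 209.] [[410.2, -176.7, 97.2], [459.6, -124.6, 130.1]]
[ 436.  -151.9  186.3] 85.39393240706771 [ 0.2  0.8 -0.8]
wrist 0.86 [331. 199.] [[412.9, -192.2, 87.6], [474.8, -113.4, 102.7]]
rim [ 435.3 -152.9] 32.6 slopes,z [-6.00000e-03 -1.00000e-03  1.01528e+02] 1059
scene 0.83 [424. 226.] [[395.7, -181.0, 86.5], [473.3, -111.4, 102.2]]
[ 436.4 -152.   186.8] 85.20143487591832 [-0.4 -0.2 -0.2]
wrist 0.88 [198.  61.] [[532.4, -82.7, 0.3], [570.0, -45.8, 50.3]]
rim [551.8 -63.1] 21.8 slopes,z [-1.000e-03 -0.000e+00  4.277e+00] 2142
scene 0.54 [341. 255.] [[531.9, -93.4, -1.1], [581.0, -43.0, 48.3]]
```

Call:
{"fn": "arm_command", "kwargs": {"rows": [[4,-3,0,0,0,0],[8,-6,0,0,0,0],[11.5,-8.9,3,0,0,0],[11.5,-8.9,8,0,0,0],[11.5,-8.9,8.5,0,0,0],[11.5,-8.9,8.5,0,0,0]], "fingers": 50}}

```text
clock: 20.85
eef_pos: [550.3, -63.1, 101.5]
eef_rot: [1.0, -0.0, -0.002, -0.0]
force: [-0.8, -0.4, 1.0]
width: 42.7
gripper_force: 0.0
```

```bash
python3 d.py press 4 9; python3 - <<'E'
from h import *
K,T=view('wrist');im,d=bot.get_image('wrist')
r=bot.regions_of('press','wrist')[0];p=cloud(d,K,T,r['region']);q=p[p[:,2]>46];print(len(q),q.mean(0),np.percentile(q,[2,98],0))
E
```

```text
[550.3 -63.1 101.5] 42.66397757984726 [-0.8 -0.4  1. ]
wrist 0.74 [319. 236.] [[534.8, -82.3, 1.3], [570.2, -45.4, 50.2]]
rim [550.2 -63.5] 21.5 slopes,z [-0.005 -0.     4.244] 2700
scene 0.51 [339. 254.] [[532.7, -82.1, 0.5], [572.0, -44.4, 46.2]]
277 [552.15463809 -63.74763876  49.45672181] [[547.7380523  -68.1818329   46.43353658]
 [555.96388513 -59.35738268  50.88926341]]
```

View pics/wrist_9.png

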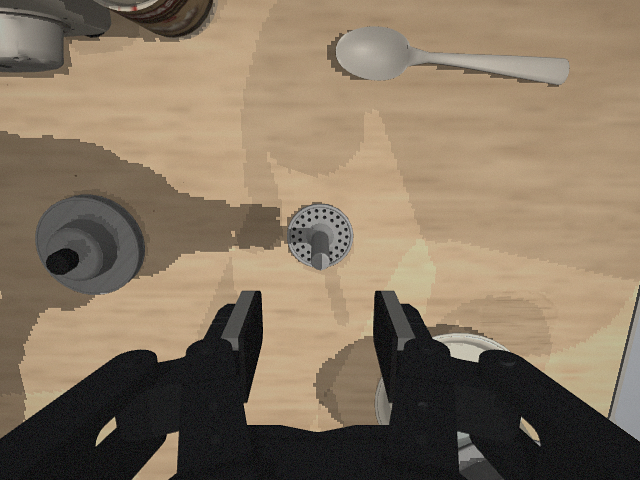

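The press disc is at (320,235) with its stem top at (320,260), midway between the fingers. I'm descending.

Call:
{"fn": "arm_command", "kwargs": {"rows": [[0.1,0.03,3,0,0,0],[0.1,0.03,5,0,0,0],[0.1,0.03,6.1,0,0,0],[0.1,0.03,6.1,0,0,0],[0.1,0.03,6.1,0,0,0]]}}

```text
clock: 21.65
eef_pos: [552.9, -63.6, 42.1]
eef_rot: [1.0, -0.0, 0.0, 0.0]
force: [0.3, 0.4, -0.1]
width: 42.8
gripper_force: 0.0
```

Call:
{"fn": "arm_command", "kwargs": {"rows": [[0,0,0,0,0,0],[0,0,0,0,0,0],[0,0,0,0,0,0],[0,0,0,0,0,0],[0,0,0,0,0,0],[0,0,0,0,0,0],[0,0,0,0,0,0],[0,0,0,0,0,0]], "fingers": 0, "newtons": 30}}

```text
clock: 22.45
eef_pos: [553.1, -63.7, 41.9]
eef_rot: [1.0, -0.0, 0.001, 0.0]
force: [-1.2, -1.5, 7.7]
width: 7.7
gripper_force: 29.5
```

Call:
{"fn": "arm_command", "kwargs": {"rows": [[0,0,-2,0,0,0],[0,0,-6,0,0,0],[0,0,-11,0,0,0],[0,0,-15,0,0,0],[-4,3,-15,0,0,0],[-8,6,-15,0,0,0],[-11.6,8.8,-15,0,0,0],[-11.6,8.8,-15,0,0,0],[-11.6,8.8,-15,0,0,0]]}}

```text
clock: 23.35
eef_pos: [436.2, -152.0, 191.6]
eef_rot: [1.0, -0.001, 0.0, 0.0]
force: [0.4, -0.4, -0.9]
width: 7.4
gripper_force: 29.4
```

```bash
python3 d.py press 154 10;python3 d.py chamber 129
```

```text
[ 436.2 -152.   191.6] 7.368299583121152 [ 0.4 -0.4 -0.9]
wrist 0.89 [320. 273.] [[426.1, -170.4, 152.5], [453.6, -133.7, 199.9]]
rim [ 434.4 -152. ] 20.5 slopes,z [-1.10000e-02 -1.10000e-02  1.54081e+02] 3543
scene 0.87 [430. 190.] [[416.3, -725.9, -129.9], [782.4, -130.6, 186.2]]
[ 437.3 -150.9  191.3] 7.568912745191212 [ 0.3  0.1 -0.5]
wrist 0.76 [318. 229.] [[429.3, -176.2, 90.8], [461.1, -127.3, 131.0]]
rim [ 435.5 -151.7] 26.3 slopes,z [-1.00000e-03 -1.00000e-03  1.29455e+02] 982
scene 0.74 [429. 210.] [[409.9, -175.2, 101.1], [459.1, -124.3, 129.9]]
```

View pics/wrist_10.png

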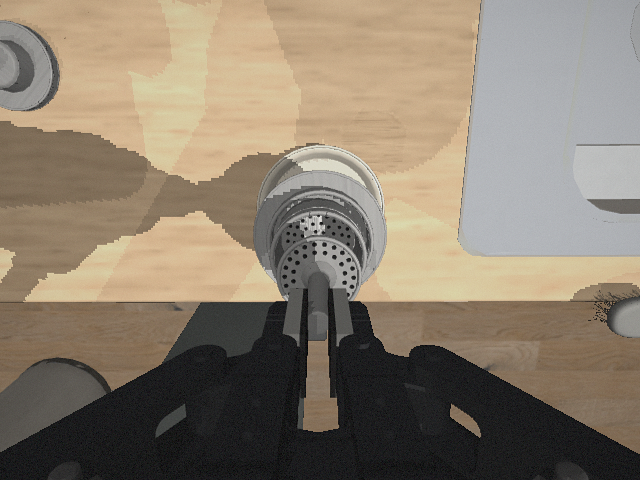

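The press is level at (320,265), over the chamber at (318,230). It needs 1 mm in x, then I lower it.

Call:
{"fn": "arm_command", "kwargs": {"rows": [[0.1,0,1.5,0,0,0],[0.1,0,2.2,0,0,0],[0.1,0,2.8,0,0,0],[0.1,0,3.5,0,0,0],[0.1,0,4.2,0,0,0],[0.1,0,4.9,0,0,0],[0.1,0,5.3,0,0,0],[0.1,0,5.6,0,0,0],[0.1,0,5.7,0,0,0],[0.1,0,5.75,0,0,0],[0.1,0,5.75,0,0,0]]}}

```text
clock: 24.85
eef_pos: [437.7, -151.6, 134.0]
eef_rot: [1.0, -0.0, 0.0, 0.0]
force: [-1.1, -1.6, 1.2]
width: 7.5
gripper_force: 29.5
```

Call:
{"fn": "arm_command", "kwargs": {"rows": [[0,0,0.05,0,0,0],[0,0,0.1,0,0,0],[0,0,0.1,0,0,0]]}}

```text
clock: 25.15
eef_pos: [438.0, -151.8, 133.6]
eef_rot: [1.0, -0.0, 0.001, 0.0]
force: [-2.3, -1.1, 18.4]
width: 7.4
gripper_force: 31.2
```

Seated: 18 N of contact. I'm easing off and releasing.

Call:
{"fn": "arm_command", "kwargs": {"rows": [[0,0,-0.05,0,0,0],[0,0,-0.05,0,0,0],[0,0,-0.05,0,0,0],[0,0,-0.05,0,0,0],[0,0,-2,0,0,0],[0,0,-5,0,0,0],[0,0,-7,0,0,0],[0,0,-7,0,0,0]], "fingers": 45}}

```text
clock: 25.95
eef_pos: [438.7, -152.0, 205.0]
eef_rot: [1.0, -0.0, 0.002, 0.001]
force: [0.4, -0.4, -0.6]
width: 38.3
gripper_force: 0.0
```

```bash
python3 d.py press 96;python3 d.py chamber 129 11; python3 d.py lid 5
```

```text
[ 438.7 -152.   205. ] 38.345476309395735 [ 0.4 -0.4 -0.6]
wrist 0.63 [315. 243.] [[419.0, -169.6, 94.7], [449.7, -133.1, 142.2]]
rim [ 434.2 -151.5] 20.9 slopes,z [ 0.0000e+00 -2.0000e-03  9.6253e+01] 2078
scene 0.62 [427. 204.] [[430.6, -154.1, 123.6], [440.1, -144.4, 142.9]]
[ 437.1 -151.2  202. ] 38.47684842902738 [ 0.7 -0.2 -0.9]
wrist 0.77 [320. 267.] [[411.6, -175.7, 91.5], [461.0, -127.7, 130.8]]
rim [ 435.4 -151.8] 26.4 slopes,z [ 1.60000e-02 -1.00000e-03  1.29149e+02] 1635
scene 0.71 [430. 209.] [[409.9, -175.2, 102.0], [459.2, -124.3, 130.1]]
[ 437.2 -151.3  202.2] 38.399867605933856 [-0.5  0.1  1.2]
wrist 0.81 [30. 69.] [[516.4, 47.5, 2.0], [573.8, 93.5, 32.1]]
rim [545.3  77.4] 31.7 slopes,z [0.009 0.056 7.425] 1902
scene 0.66 [287. 284.] [[514.8, 49.6, 0.0], [574.0, 109.6, 38.5]]
```

View pics/wrist_11.png

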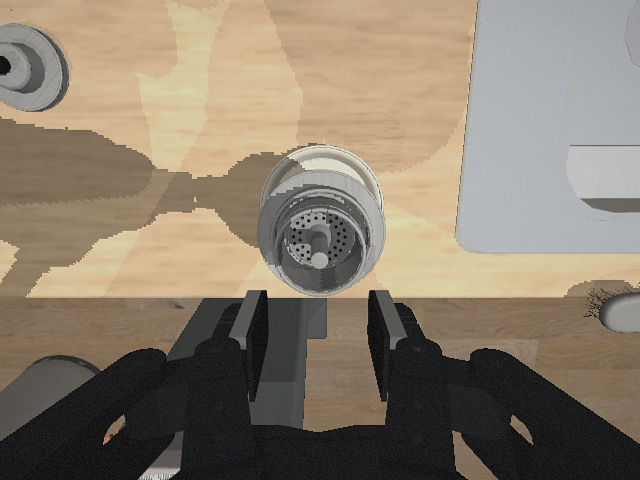

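The press stands level in the chamber, stem top at (320,260). Now the lid.

Call:
{"fn": "arm_command", "kwargs": {"rows": [[2,-4,0,0,0,0],[4,-8,0,0,0,0],[6,-12,0,0,0,0],[8,-16,0,0,0,0],[10,-20,3,0,0,0],[10.8,-23.1,7,0,0,0],[10.8,-23.1,10,0,0,0],[10.8,-23.1,10,0,0,0],[10.8,-23.1,10,0,0,0]]}}

```text
clock: 27.45
eef_pos: [545.4, 79.3, 103.2]
eef_rot: [1.0, -0.0, -0.001, 0.0]
force: [0.1, 0.1, 0.5]
width: 38.2
gripper_force: 0.0
```

```bash
python3 d.py lid 7; python3 - <<'E'
from h import *
K,T=view('wrist');im,d=bot.get_image('wrist')
r=bot.regions_of('lid','wrist')[0];p=cloud(d,K,T,r['region']);q=p[p[:,2]>36.5];print(len(q),q.mean(0),np.percentile(q,[2,98],0))
q=p[(p[:,2]>1)&(p[:,2]<10)];print(cv2.minEnclosingCircle(q[:,:2].astype(np.float32)),np.percentile(q,[2,98],0))
E
```

```text
[545.4  79.3 103.2] 38.205985427198215 [0.1 0.1 0.5]
wrist 0.7 [320. 234.] [[517.7, 50.1, 2.6], [574.8, 106.2, 38.9]]
rim [545.5  78.3] 31.6 slopes,z [-2.000e-03  0.000e+00  8.866e+00] 5140
scene 0.61 [287. 285.] [[514.8, 52.2, -0.2], [573.4, 110.0, 38.2]]
403 [545.96881044  78.24243345  38.65554553] [[540.20058073  72.5939466   36.87996515]
 [551.46956206  83.9655667   39.97609645]]
((545.4147338867188, 78.18926239013672), 31.685718536376953) [[516.94644362  49.78684141   4.79485327]
 [575.31676753 106.62761944   9.90461536]]
```

Call:
{"fn": "arm_command", "kwargs": {"rows": [[0,0.1,3,0,0,0],[0,0.1,6,0,0,0],[0,0.1,7.4,0,0,0],[0,0.1,7.4,0,0,0],[0,0.1,7.4,0,0,0]]}}

```text
clock: 28.25
eef_pos: [546.0, 78.4, 29.5]
eef_rot: [1.0, -0.0, 0.0, -0.0]
force: [0.1, 0.0, 0.4]
width: 38.1
gripper_force: 0.0
```

Call:
{"fn": "arm_command", "kwargs": {"rows": [[0,0,0,0,0,0],[0,0,0,0,0,0],[0,0,0,0,0,0],[0,0,0,0,0,0],[0,0,0,0,0,0],[0,0,0,0,0,0],[0,0,0,0,0,0]], "fingers": 0, "newtons": 30}}

```text
clock: 28.95
eef_pos: [546.3, 78.6, 29.9]
eef_rot: [1.0, -0.0, 0.001, -0.0]
force: [-1.2, -0.1, 7.7]
width: 11.0
gripper_force: 29.3
```

Call:
{"fn": "arm_command", "kwargs": {"rows": [[0,0,-2,0,0,0],[0,0,-6,0,0,0],[0,0,-11,0,0,0],[0,1,-16,0,0,0],[-2,5,-16.5,0,0,0],[-4,9,-16.5,0,0,0],[-6,13,-16.5,0,0,0],[-8,17,-16.5,0,0,0],[-10,21,-16.5,0,0,0],[-11,23,-16.5,0,0,0],[-11,23,-16.5,0,0,0],[-11,23,-16.5,0,0,0]]}}

```text
clock: 30.15
eef_pos: [435.5, -151.7, 194.3]
eef_rot: [1.0, -0.001, 0.0, 0.0]
force: [0.2, 1.1, -0.3]
width: 10.8
gripper_force: 29.5
```

```bash
python3 d.py lid 173 12;python3 d.py chamber 129
```

```text
[ 435.5 -151.7  194.3] 10.820394844724094 [ 0.2  1.1 -0.3]
wrist 0.9 [316. 270.] [[406.9, -179.8, 166.3], [464.9, -122.6, 203.3]]
rim [ 434.7 -151.2] 31.6 slopes,z [-4.0000e-03 -0.0000e+00  1.7319e+02] 7434
scene 0.66 [430. 182.] [[404.6, -667.0, -67.4], [786.1, -118.4, 190.0]]
[ 435.9 -150.7  193.9] 11.056752024764958 [-0.2 -0.5  0.3]
wrist 0.61 [318. 210.] [[449.2, -172.5, 89.3], [461.4, -131.4, 131.1]]
rim [ 452.8 -152.9] 19.2 slopes,z [ 4.00000e-02 -8.00000e-03  1.29318e+02] 340
scene 0.89 [426. 210.] [[410.0, -175.1, 100.4], [459.6, -124.3, 130.1]]
```

View pics/wrist_12.png

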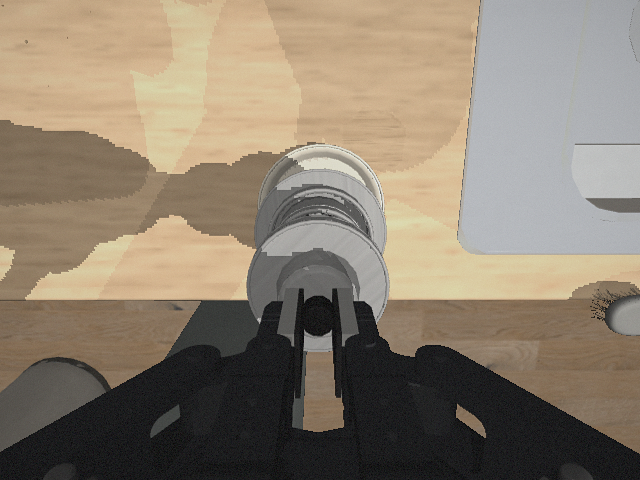

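The lid is level at (318,285), with the chamber below at (320,215), within 1 mm. I'm lowering it.

Call:
{"fn": "arm_command", "kwargs": {"rows": [[0.07,0.03,1.2,0,0,0],[0.07,0.03,2.0,0,0,0],[0.07,0.03,2.6,0,0,0],[0.07,0.03,3.1,0,0,0],[0.07,0.03,3.5,0,0,0],[0.07,0.03,3.8,0,0,0],[0.07,0.03,4.0,0,0,0],[0.07,0.03,4.1,0,0,0],[0.07,0.03,4.13,0,0,0],[0.07,0.03,4.13,0,0,0]]}}

```text
clock: 31.55
eef_pos: [436.5, -151.9, 152.9]
eef_rot: [1.0, -0.0, 0.0, 0.0]
force: [-1.8, 0.4, 6.6]
width: 10.8
gripper_force: 30.2
```

Contact at the expected height. Releasing.

Call:
{"fn": "arm_command", "kwargs": {"rows": [[0,0,0,0,0,0],[0,0,0,0,0,0],[0,0,0,0,0,0],[0,0,0,0,0,0],[0,0,-2,0,0,0],[0,0,-5,0,0,0],[0,0,-9,0,0,0],[0,0,-9,0,0,0],[0,0,-9,0,0,0]], "fingers": 45}}

```text
clock: 32.45
eef_pos: [436.5, -151.9, 243.0]
eef_rot: [1.0, -0.0, 0.001, 0.0]
force: [-0.3, 0.7, -0.3]
width: 38.6
gripper_force: 0.0
```

```bash
python3 d.py lid 131 13; python3 d.py filter_base 101; python3 d.py glass 80|tail -1;python3 d.py teaspoon 5|tail -1
```

```text
[ 436.5 -151.9  243. ] 38.56056992491909 [-0.3  0.7 -0.3]
wrist 0.88 [313. 231.] [[407.7, -179.3, 129.0], [464.9, -123.3, 161.9]]
rim [ 435.7 -151.4] 31.5 slopes,z [-1.0000e-03 -1.0000e-03  1.3188e+02] 4577
scene 0.69 [429. 202.] [[405.3, -168.8, 123.7], [461.6, -119.3, 160.1]]
[ 435.7 -151.5  241.5] 38.182140892778214 [0.1 0.1 0. ]
wrist 0.61 [330. 185.] [[424.4, -193.1, 87.5], [475.7, -113.1, 102.6]]
rim [ 445.1 -154.9] 30.7 slopes,z [-2.70000e-02 -1.00000e-03  1.01505e+02] 398
scene 0.8 [424. 227.] [[397.8, -179.6, 86.9], [469.7, -111.0, 102.3]]
scene 0.95 [422. 251.] [[401.8, -161.1, 6.5], [458.4, -118.7, 80.5]]
scene 0.54 [322. 222.] [[642.0, -195.5, 0.8], [667.8, -75.5, 11.5]]
```

View pics/scene_13.png

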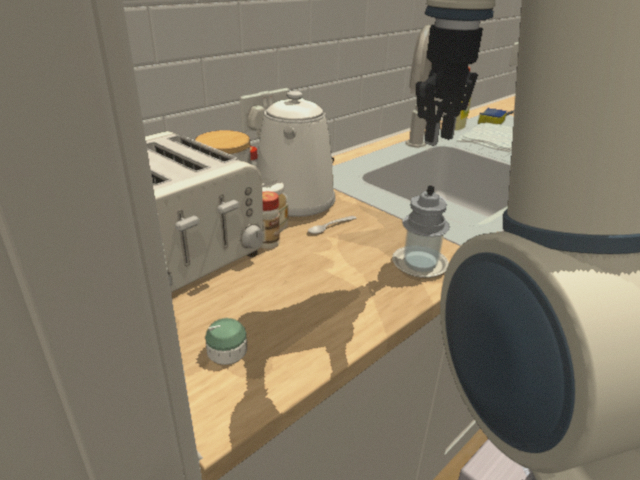

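The assembled filter stands upright on the saucer at (425,230). The timer (226,340) and spoon (330,225) have not moved, and the gripper is clear above. Handing in.

```bash
python3 -c "
from cell import bot
print(bot.job_done())"
```

```text
the job is handed in; nothing more can be done
None
```

The drip filter is built on the glass in the saucer and handed in; my last camera checks showed the parts seated and level, and the timer and spoon in place (no verdict was returned).

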